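Drive the stuck hinge pin out of the breaker cover

ROBOT

A 6-joint arm with a two-finger parallel gripper is mounted at the origin on the work surface. World frame = base frame: x ahead of the robot, y to its left, z up, the work surface at z = 0. Lengths are in mm, angles in rad, forces in N, time in s.
With the tool pointing down it reaches from about 350 to 975 mm from the base axis. Payload 7.1 kg.
Tool frame: the origin (TCP) lies between the finger pads; the fingertips stand 19 mm ahead of it and the grasp point (between the pads) is the TCP; z points along the fingers, y is the line along which they close (so a half turn about z gives the same grasp; the last joint's range is limited). The gripper opens to 88 mm and grips with 3 to 60 N. Pads are 20 mm wide; open, the fingers measure 115 mm over their backs; the gripper's body (75 mm by 178 mm) begins 61 mm behind the grasp point.
Start: joints at [1.278, 0.423, 1.63, -0, 1.089, -0.019], TCP at [168.963, 601.711, 241.675] pointing down, gripper open.
Joint ranges: [-3, 3], [-0.9, 2.11], [0.09, 2.58], [-1.31, 4.45], [0.11, 2.69], [-2.54, 2.54]. Speed limits (rad/s): [2.39, 2.39, 3.01, 3.14, 3.14, 3.14].

INTERFACE

Orientations are given as a rotation vector (axis times angle).
In Python, from workcell import ctrl gives the robot as it stands.
- The arm moves only by the tool arm_command, never from a script. Its argument "series" is a list of rows, each an object with "linear": the shift along the tool's x, y, z in m, a list of three; "turn": the turn about the tool's z in rad. A call has 1 to 10 rows; each row shifts and turns the commanded pose from where the row before left it, along the tool's axes as they then stand; what a row does not reach is not made up. A row lasts 1/10 s, in which the tool goes at most 50 mm and 8.59 degrees, less where a joint would pass 70% of its speed; a pose out of reach is approached as far as the arm can. A call with a gripper value outside its range is refused whole. "jaw" is the opening, from -1 (shut) to 1 (fully open), set as the call begins (left out, the last holds). The fingers move at their own pace and stop on an object; the grip force is fixed at half the most. Time passes only in rows, so rows that do not move let the fingers close. It gives the time, the measured TCP pose, the force, the opening and the grip force at its end, in the units of the state.
- ctrl.get_obs(): the state, without advancing time (a new reading comes with each control period).
- ctrl.get_image(name): name is "side" or "top" or "wrist"; returns a dict with "frame" (400x640x3 uint8, blue, green, red), "fx", "fy", "cx", "cy" (pixels), "rvec" (rotation vector, rad) and "tvec" (3), from world to camera coordinates, as OpenCV has them. Camera axes: x right, y down, z forward; pixel columns grow to the right and rows downward; lengths in mm; the calibration is good to about 2 mm. A picture is of the moment at which its call begins. There is no depth.
- ctrl.close_job(): hands the job in; it is judged then, once.
The state is a dict: "t": time; "qpos": joint angles; "qvel": joint speeds; "joint_torque": joint torques, N m; "ee_pos": TCP position; "orientation": TCP orientation; "ft_force": force on the tool from outside, world axes, zero at the start; "moment": the same for the moment, N m; "width": finger opening in mm; "grasp_force": force on a finger pad.
Only numpy, scipy, OpenCV 4.12 (cv2) and the standard library are available. Lean on these libraries where they do the work, as an engineer would, in place of code of your own. Each camera call takes 0.05 s, during which the arm holds its last target. There are 200 camera calls.

TASK

The grey breaker cover's door hinge has a stuck brass pin: take the blue drift punch out of its wooden block, feel its tip into the hinge bore from above, and slowly press the pin down until it is clear of the bright upper hinge lug, never bearing on the cover, hinge or pin with more than 28 N. Then stand the punch back in its block, fully home, and let go of it. Leave the torch, padlock and fuse carriers where they are.

Things in the scene. Friction and masses are not known exactly. Their poses are not given: they have to be found in the camera images.
- cover: Grey plastic breaker cover, 70 mm deep (x), 190 mm wide (y), 120 mm high, upright on a steel foot plate 100 x 210 x 6 mm screwed to the shelf; it does not move. Origin: centre of the underside, on the shelf. Its +x face has the framed swing door and black toggle switches; its +y side carries the hinge: a bright aluminium upper lug above a dark steel lower lug.
- hinge_rear (a point): Reference point at the rear end of the hinge's screw slots, level with the upper lug's hard top face (120 mm above the shelf), at x = -14 mm, y = 109 mm in the cover's frame; axes as the cover's. The vertical bore, 9.5 mm across, is not here: the slotted hinge (lugs, bore, pin) is set so that the bore lies anywhere from 4 to 24 mm from here along the cover's +x, true along y. It does not shift.
- hinge_low (a point): 70 mm straight below hinge_rear, level with the lower lug's underside (50 mm above the shelf). Both lugs are 50 mm along the cover's x by 22 mm along y with the bore in their middle; upper lug 92 to 120 mm above the shelf, lower lug 50 to 91 mm with an 11.5 mm bore.
- pin (a joint): Depth of the brass pin's upper end below the upper lug's top face, m: 0.006 to 0.012 at the start, over 0.028 when clear of the upper lug, 0.042 at a hard end stop. The pin, 9 mm across, 66 mm long, stays captive in the lower lug. It yields at about 9 N and resists about 0.3 N more per mm/s of speed; it stays where left.
- rack: Wooden block 64 x 64 mm, 56 mm high, fixed to the shelf, with a round vertical through hole 11.5 mm across in the middle of its top. Origin: centre of its underside.
- rack_hole (a point): Centre of the mouth of the block's hole, on its top face (56 mm above the shelf).
- punch: Drift punch, about 200 g, standing tip down in the block: steel shank 7 mm across, 50 mm long, flat end; then a blue round handle 18 mm across, 90 mm long, whose shoulder rests on the block's top. Origin: centre of the flat tip; z runs up along the punch. Grip the handle (50 to 140 mm above the tip). Home in the block its tip is 6 mm above the shelf.
- punch_tip (a point): Centre of the punch's flat tip (the body's origin).
- torch: Red plastic torch, 140 mm tall, 54 mm across, standing on its head. Origin: centre of its underside. Leave alone.
- padlock: Steel padlock lying flat, 44 x 42 x 20 mm body with a shackle reaching 54 mm along its +y. Origin: centre of the body's underside. Leave alone.
- fuse_a: White ceramic fuse carrier, 60 x 28 mm, 36 mm high. Origin: centre of its underside. Leave alone.
- fuse_b: White ceramic fuse carrier, as fuse_a. Leave alone.
Things that resemble listed ones, but are neither listed nor needed, are in the scene too. Several things look just like the rack: the one meant starts farthest from the robot's base.

How it is judged (in metres and radians):
On the way, in this order (a step that is already met when the one before it is completed fails the run):
1. the punch is lifted clear of its block (z of punch_tip in the frame of rack above 0.062 m), for 0.1 s.
2. the punch, its tip down in the hinge bore, has pressed the pin clear of the upper lug (value of joint pin above 0.028 m and z of punch_tip in the frame of cover below 0.098 m and horizontal distance between punch_tip and hinge_rear below 0.03 m), for 0.1 s.
At the end, for the whole second after the job is handed in: The pin's upper end is more than 28 mm below the lug's top (clear of the upper lug), the punch stands at rest in its block's hole, upright within 0.1 rad and within 4 mm of fully home, and torch, padlock and both fuse carriers are within 20 mm of where they stood (value of joint pin above 0.028 m and horizontal distance between punch_tip and rack_hole below 0.006 m and z of punch_tip in the frame of rack below 0.01 m and angle between punch's own z axis and vertical below 0.1 rad and linear speed of punch below 0.02 m/s and distance of each of torch, padlock, fuse_a, fuse_b from where it was at the start of the episode below 0.02 m); the robot touches nothing.
It fails at once if the punch bears on the cover, its hinge or its pin with more than 28 N (contact force between punch and cover above 28 N).
It fails at once if the robot itself bears on the cover or hinge with more than 28 N (contact force between any of the fingers, the arm and cover above 28 N).
It fails at once if a bystander is shoved more than 20 mm (distance of any of torch, padlock, fuse_a, fuse_b from where it was at the start of the episode above 0.02 m).
It also fails if it takes over 72 s, if anything falls off the work surface, if the arm or the gripper's body presses on something with over 40 N, if the wrist force passes 120 N, or if a joint passes its speed limit or range.

## Working session

There is one attempt and no reset: what is moved stays moved. The work goes in short steps, Python scripts to look and compute and a tool call to move; the robot and the scene stay as the last step left them, time stands still between calls to the robot, and variables do not carry over. Pictures are saved under pics/ and viewed, at most 10 in all, crops included, and the job is handed in when it is done.

Besides the shell and the picture viewer there is one more tool, called after ">>>" as name([rows], argument=value, ...), one row to a line, values as JSON. arm_command: Moves the arm, as the interface text tells. Its arguments: {"type":"object","properties":{"series":{"type":"array"},"jaw":{"type":"number"}},"required":["series"]}

```bash
mkdir -p pics
cat > h.py <<'E'
import numpy as np, cv2
from workcell import ctrl
def snap(n,f):
    d=ctrl.get_image(n); cv2.imwrite('pics/'+f,d['frame']); np.save('pics/'+f+'.npy',{k:v for k,v in d.items()},allow_pickle=True); return d
def ray(d,u,v,z):
    R=cv2.Rodrigues(np.array(d['rvec'],float))[0]; t=np.array(d['tvec'],float).ravel()
    c=-R.T@t; r=R.T@np.array([(u-d['cx'])/d['fx'],(v-d['cy'])/d['fy'],1]); return c+r*(z-c[2])/r[2]
def proj(d,p):
    R=cv2.Rodrigues(np.array(d['rvec'],float))[0]; q=R@np.array(p,float)+np.array(d['tvec'],float).ravel()
    return d['fx']*q[0]/q[2]+d['cx'],d['fy']*q[1]/q[2]+d['cy']
def load(f): return np.load('pics/'+f+'.npy',allow_pickle=True).item()
E
python3 - <<'E'
from h import *
for n in('top','side'):
    d=snap(n,n+'1.png'); R=cv2.Rodrigues(np.array(d['rvec'],float))[0]; print(n,d['fx'],-R.T@np.ravel(d['tvec']),R[2])
print(ctrl.get_obs())
E
```

```text
top 427.21585767532486 [ 351.0503548    72.11971775 1120.72744882] [ 0.19953531 -0.0224484  -0.97963347]
side 373.2950138540751 [  88.97899924 -534.80890726  544.55870762] [ 0.5415087   0.66208568 -0.51808385]
{'t': 0.1, 'qpos': array([ 1.27799328e+00,  4.23747853e-01,  1.63058238e+00, -2.56182654e-05,
        1.08856797e+00, -1.90337353e-02]), 'qvel': array([ 1.73561732e-05, -3.41214036e-03, -1.01029999e-03,  1.67865779e-03,
        1.37752978e-03, -1.73764032e-03]), 'joint_torque': array([-2.32211937e-05, -5.45617318e+01, -2.74324715e+01,  6.44428516e-02,
        1.89601060e-02, -5.61217121e-05]), 'ee_pos': array([168.84793772, 601.29113543, 241.00200399]), 'orientation': array([-4.28650927e-01, -3.11202919e+00,  2.03128513e-03]), 'ft_force': array([0.35060658, 0.04831779, 0.05947769]), 'moment': array([ 0.01316262,  0.02113117, -0.03847274]), 'grasp_force': 0.0, 'width': 88.0977824115695}
```

View pics/top1.png

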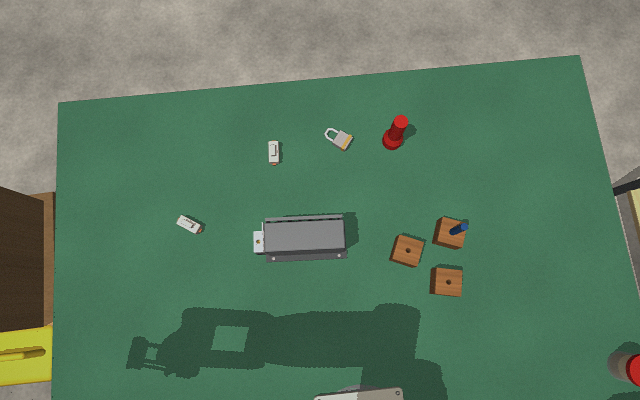

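View pics/side1.png

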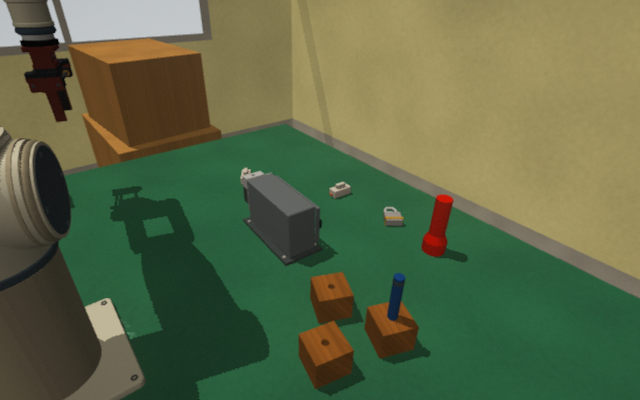

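The top view shows the cover near (303,237), its hinge lug at (258,241), and the punch in the far block at (450,232). The side view shows the punch at (397,297). I'll zoom in on both.

Run:
```python
from h import *
d=load('top1.png');s=load('side1.png')
a=cv2.resize(d['frame'][200:275,240:360],None,fx=5,fy=5,interpolation=cv2.INTER_CUBIC)[:,:600]
b=cv2.resize(d['frame'][205:265,420:480],None,fx=5,fy=5,interpolation=cv2.INTER_CUBIC)
c=np.zeros((600,800,3),np.uint8); c[:375,:600]=a; c[300:600,:300]=0; 
c=np.zeros((600,800,3),np.uint8); c[:300,:600]=a[:300]; c[300:,:300]=b
e=cv2.resize(s['frame'][260:360,350:430],None,fx=3,fy=3,interpolation=cv2.INTER_CUBIC); c[300:600,320:560]=e
cv2.imwrite('pics/crop1.png',c)
# punch handle blue mask
for q,n in((d,'top'),(s,'side')):
    f=q['frame'].astype(int); m=((f[...,0]>f[...,2]+30)&(f[...,0]>f[...,1]+15)).astype(np.uint8)
    n_,l,st,ce=cv2.connectedComponentsWithStats(m); 
    for i in range(1,n_):
        if st[i][4]>20: print(n,st[i],ce[i])
for u,v,z in((450,232,56),(258,241,120),(303,237,120),(457,229,146-0)): print(u,v,ray(d,u,v,z))
```

```text
top [450 223  18  12 113] [458.47787611 228.72566372]
side [394 273  11  10  90] [398.74444444 277.5       ]
side [388 284  15  36 317] [394.38485804 301.88328076]
450 232 [ 464.81279364 -271.7701545    56.        ]
258 241 [482.26139037 201.43333388 120.        ]
303 237 [481.04258452  95.38285643 120.        ]
457 229 [ 460.45969572 -259.88424946  146.        ]
```

View pics/crop1.png

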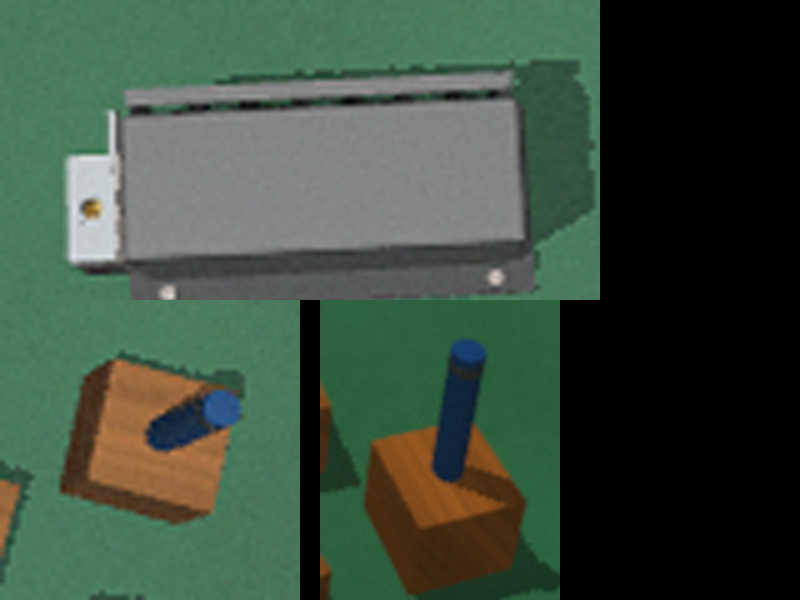

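The crop shows brass in the bore at crop (91,209), which is full-frame (258,241.6). The punch's head is at (464,226.6) in the top view. Next I'll triangulate the punch and compute the yaw.

Run:
```python
from h import *
d=load('top1.png');s=load('side1.png')
print('bore',ray(d,240+91/5-.4,200+209/5-.4,118))
print('head top',ray(d,420+222/5-.4,205+110/5-.4,146),'foot',ray(d,420+162/5-.4,205+135/5-.4,58))
print('side head',ray(s,350+468/3-320/3-.3,260+51/3-.3,146),'foot',ray(s,350+128/3-.3,260+177/3-.3,56))
E=[(125,260),(525,240),(515,98),(125,118)]
P=[ray(d,240+u/5-.4,200+v/5-.4,120) for u,v in E];print(P)
print([ray(d,240+u/5-.4,200+v/5-.4,120) for u,v in((67,156),(67,262),(120,265),(115,155))])
R=cv2.Rodrigues(ctrl.get_obs()['orientation'])[0];print(R)
```

```text
bore [481.62857114 202.2280231  118.        ]
head top [ 464.35669248 -276.8816386   146.        ] foot [ 465.09422372 -276.28293757   58.        ]
side head [ 468.44806557 -277.66960977  146.        ] foot [ 466.2293548  -281.01135449   56.        ]
[array([455.90700615, 187.88042076, 120.        ]), array([446.39298348,   0.74000285, 120.        ]), array([513.89529702,  -2.12775752, 120.        ]), array([522.90458833, 182.83066183, 120.        ])]
[array([507.54907636, 211.43074587, 120.        ]), array([457.70189532, 214.91504523, 120.        ]), array([453.81538504, 190.37977735, 120.        ]), array([505.74803276, 188.85598246, 120.        ])]
[[-9.62761873e-01  2.70350605e-01 -3.55097561e-04]
 [ 2.70350838e-01  9.62761053e-01 -1.25652922e-03]
 [ 2.17066627e-06 -1.30573935e-03 -9.99999148e-01]]
```

>>> arm_command([
  {"linear": [0,0,-0.02],"turn": 0.145},
  {"linear": [0,0,-0.02],"turn": 0.145},
  {"linear": [0,0,0],"turn": 0.145},
  {"linear": [0,0,0],"turn": 0.145},
  {"linear": [0,0,0],"turn": 0.145},
  {"linear": [0,0,0],"turn": 0.145},
  {"linear": [0,0,0],"turn": 0.145},
  {"linear": [0,0,0],"turn": 0.145},
  {"linear": [0,0,0],"turn": 0.138},
  {"linear": [0,0,0],"turn": 0},
])

```text
t: 1.1
ee_pos: [168.9, 601.5, 281.2]
orientation: [2.224, 2.219, -0.001]
ft_force: [0.8, -0.2, 0.1]
width: 88.0
grasp_force: 0.0
```

>>> arm_command([
  {"linear": [-0.038,0.03,0]},
  {"linear": [-0.038,0.03,0]},
  {"linear": [-0.038,0.03,0]},
  {"linear": [-0.038,0.03,0]},
  {"linear": [-0.038,0.03,0]},
  {"linear": [-0.038,0.03,0]},
  {"linear": [-0.038,0.03,0]},
  {"linear": [-0.038,0.03,0]},
  {"linear": [-0.038,0.03,0]},
  {"linear": [-0.038,0.03,0]},
])

```text
validation failed for argument at $.se...
```

>>> arm_command([
  {"linear": [-0.02,0.012,0]},
  {"linear": [0,0,0]},
  {"linear": [0,0,0]},
  {"linear": [0,0,0]},
])

```text
validation failed for argument at $.se...
```

Run:
```python
from h import *
d=snap('wrist','w1.png'); R=cv2.Rodrigues(np.array(d['rvec'],float))[0]; print(d['fx'],-R.T@np.ravel(d['tvec']),R[2]);print(ctrl.get_obs()['ee_pos'],ctrl.get_obs()['qpos']);print(proj(d,(481.6,202.2,118)))
```

```text
338.70848355584997 [170.18662664 669.59909238 423.04650518] [-0.00195563 -0.24663191 -0.96910726]
[168.88464337 601.47990807 281.29000657] [ 1.27801633e+00  3.82362499e-01  1.59490897e+00 -6.18971738e-06
  1.16508629e+00  1.27594960e+00]
(np.float64(579.6381264236477), np.float64(505.840143959546))
```

View pics/w1.png

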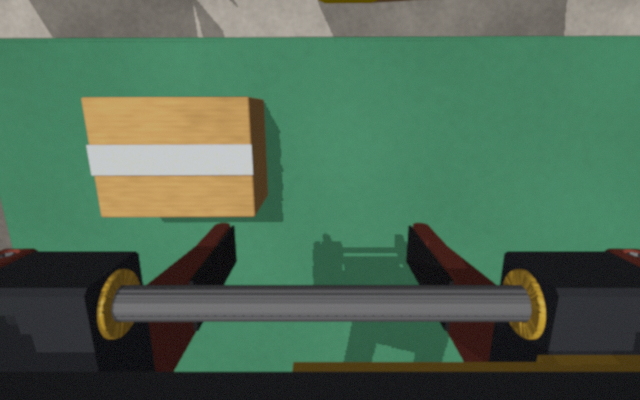

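The wrist view shows the fingers at (235,240) and (410,240), with the gripper crossbar hiding rows 285–320. Each row needs "turn", so I'll resend. I'll stop with the hinge on the +y side of the TCP, where the camera can see it.

>>> arm_command([
  {"linear": [-0.039,0.028,0],"turn": 0},
  {"linear": [-0.039,0.028,0],"turn": 0},
  {"linear": [-0.039,0.028,0],"turn": 0},
  {"linear": [-0.039,0.028,0],"turn": 0},
  {"linear": [-0.039,0.028,0],"turn": 0},
  {"linear": [-0.039,0.028,0],"turn": 0},
  {"linear": [-0.039,0.028,0],"turn": 0},
  {"linear": [-0.039,0.028,0],"turn": 0},
  {"linear": [-0.039,0.028,0],"turn": 0},
  {"linear": [-0.039,0.028,0],"turn": 0},
])

```text
t: 2.15
ee_pos: [449.3, 209.7, 281.8]
orientation: [2.218, 2.225, 0.001]
ft_force: [1.6, 0.8, 0.8]
width: 87.9
grasp_force: 0.0
```

>>> arm_command([
  {"linear": [-0.04,0.016,0.01],"turn": 0},
  {"linear": [-0.03,0.016,0.01],"turn": 0},
  {"linear": [0,0,0],"turn": 0},
  {"linear": [0,0,0],"turn": 0},
  {"linear": [0,0,0],"turn": 0},
])

```text
t: 2.65
ee_pos: [480.3, 142.1, 261.9]
orientation: [-2.22, -2.222, -0.0]
ft_force: [-0.9, 0.6, 0.3]
width: 87.9
grasp_force: 0.0
```

Run:
```python
from h import *
d=snap('wrist','w2.png');o=ctrl.get_obs();e=o['ee_pos'];print(e,o['orientation'],o['qpos'])
print('bore pred',proj(d,(481.6,202.2,120)),'tip would be',proj(d,e-[0,0,95]),proj(d,e-[0,0,45]))
u,v=map(int,proj(d,(481.6,202.2,120)));u0=max(0,u-80);v0=max(0,v-60)
c=d['frame'][v0:v0+120,u0:u0+160]; print(u0,v0)
cv2.imwrite('pics/w2c.png',cv2.resize(c,None,fx=4.9,fy=4.9,interpolation=cv2.INTER_CUBIC))
```

```text
[480.26972518 142.3048804  261.98163649] [2.21989632e+00 2.22288397e+00 7.36580556e-04] [2.64202082e-01 2.14374453e-01 1.88111740e+00 1.98245573e-04
 1.04565852e+00 2.62757787e-01]
bore pred (np.float64(321.65302528810156), np.float64(118.83415316869159)) tip would be (np.float64(319.8500516448121), np.float64(205.09227238164735)) (np.float64(319.4918145944713), np.float64(228.66531161667078))
241 58
```

View pics/w2c.png

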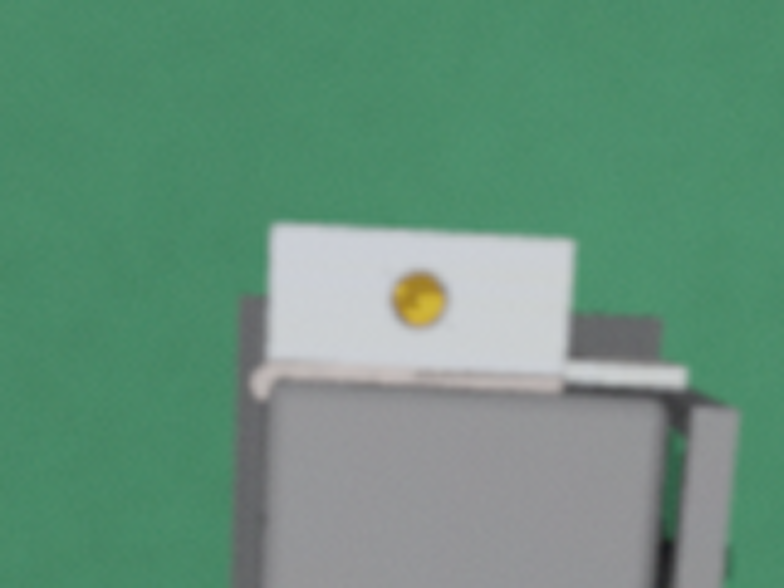

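The crop shows the brass-filled bore at crop (419,299), which is full-frame (326.1,118.6). Now I'll move to the punch and get a close fix.

>>> arm_command([
  {"linear": [-0.048,-0.0015,0],"turn": 0},
  {"linear": [-0.048,-0.0015,0],"turn": 0},
  {"linear": [-0.048,-0.0015,0],"turn": 0},
  {"linear": [-0.048,-0.0015,0],"turn": 0},
  {"linear": [-0.048,-0.0015,0],"turn": 0},
  {"linear": [-0.048,-0.0015,0],"turn": 0},
  {"linear": [-0.048,-0.0015,0],"turn": 0},
  {"linear": [-0.048,-0.0015,0],"turn": 0},
  {"linear": [-0.048,-0.0015,0],"turn": 0},
  {"linear": [-0.048,-0.0015,0],"turn": 0},
])

```text
t: 3.7
ee_pos: [465.6, -339.4, 262.2]
orientation: [2.219, 2.223, 0.001]
ft_force: [0.6, 0.5, 0.6]
width: 88.0
grasp_force: 0.0
```

>>> arm_command([
  {"linear": [0,0,0],"turn": 0},
  {"linear": [0,0,0],"turn": 0},
  {"linear": [0,0,0],"turn": 0},
])

```text
t: 4.0
ee_pos: [465.3, -337.0, 261.7]
orientation: [-2.22, -2.222, -0.0]
ft_force: [0.0, 0.5, 0.9]
width: 87.5
grasp_force: 0.0
```

Run:
```python
from h import *
w=load('w2.png');print('bore',ray(w,326.1,118.6,119))
d=snap('wrist','w3.png');o=ctrl.get_obs();e=o['ee_pos'];print(e,o['orientation'],o['qpos'])
f=d['frame'].astype(int); m=((f[...,0]>f[...,2]+30)&(f[...,0]>f[...,1]+15)).astype(np.uint8)
n,l,st,ce=cv2.connectedComponentsWithStats(m)
for i in range(1,n):
    if st[i][4]>40: print(st[i],ce[i],ray(d,*ce[i],146))
print(proj(d,(465.5,-278.5,146)),proj(d,(465.5,-278.5,56)))
c=np.hstack([cv2.resize(d['frame'][40:240,240:400],None,fx=2.5,fy=2.5,interpolation=cv2.INTER_CUBIC)]);cv2.imwrite('pics/w3c.png',c)
```

```text
bore [485.24968063 202.35988464 119.        ]
[ 465.37394762 -336.85250965  261.73203934] [-2.21964511e+00 -2.22257595e+00 -2.43410201e-04] [-6.47367572e-01  3.26666601e-01  1.72587284e+00  2.45396461e-04
  1.08949493e+00 -6.48800760e-01]
[314 109  22  24 417] [324.5059952  120.68585132] [ 468.67986971 -277.43433823  146.        ]
(np.float64(320.22839958293076), np.float64(122.15149057139016)) (np.float64(320.54230287623466), np.float64(118.78582119385173))
```

View pics/w3c.png

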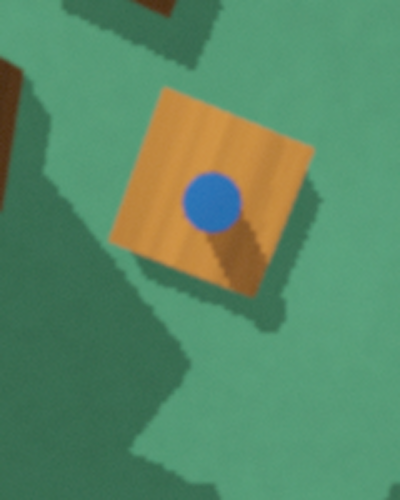

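The crop shows the punch head centred on its block, with the blob at full-frame (324.5,120.7). I'll grasp it at a TCP height of about 105.

>>> arm_command([
  {"linear": [0.03,0.0015,0],"turn": 0},
  {"linear": [0.0295,0.0015,0],"turn": 0},
  {"linear": [0,0,0.02],"turn": 0},
  {"linear": [0,0,0.03],"turn": 0},
  {"linear": [0,0,0.03],"turn": 0},
  {"linear": [0,0,0.03],"turn": 0},
  {"linear": [0,0,0.03],"turn": 0},
  {"linear": [0,0,0.017],"turn": 0},
  {"linear": [0,0,0],"turn": 0},
  {"linear": [0,0,0],"turn": 0},
])

```text
t: 5.05
ee_pos: [468.5, -278.1, 105.1]
orientation: [-2.221, -2.222, -0.0]
ft_force: [0.6, 0.3, -1.2]
width: 88.0
grasp_force: 0.0
```

>>> arm_command([
  {"linear": [0,0,0],"turn": 0},
  {"linear": [0,0,0],"turn": 0},
  {"linear": [0,0,0],"turn": 0},
  {"linear": [0,0,0],"turn": 0},
  {"linear": [0,0,0],"turn": 0},
  {"linear": [0,0,0],"turn": 0},
  {"linear": [0,0,0],"turn": 0},
  {"linear": [0,0,0],"turn": 0},
  {"linear": [0,0,0],"turn": 0},
  {"linear": [0,0,0],"turn": 0},
], jaw=-1)

```text
t: 6.05
ee_pos: [468.1, -279.1, 104.6]
orientation: [-2.223, -2.22, 0.0]
ft_force: [0.3, 0.4, 0.1]
width: 17.4
grasp_force: 30.0
```

Run:
```python
from h import *
print(ctrl.get_obs())
```

```text
{'t': 6.05, 'qpos': array([-5.59509489e-01,  5.07294150e-01,  1.89048530e+00, -3.37206694e-05,
        7.43913811e-01, -5.58433467e-01]), 'qvel': array([ 0.00137749, -0.00107505, -0.00154383, -0.00051874,  0.00046737,
       -0.00176922]), 'joint_torque': array([ 4.47643118e-02, -5.09054267e+01, -1.88867140e+01,  5.64365450e-02,
        4.46729735e-02, -1.23492608e-06]), 'ee_pos': array([ 468.06135822, -279.09790676,  104.63125336]), 'orientation': array([-2.22254302e+00, -2.22020790e+00,  7.04284495e-05]), 'ft_force': array([0.27732995, 0.44173248, 0.1302552 ]), 'moment': array([-0.10914133,  0.05180063, -0.02171587]), 'grasp_force': 29.998860955238342, 'width': 17.39226708188137}
```

Grasped. Lifting to z≈262 and moving to the hinge.

>>> arm_command([
  {"linear": [0,0,-0.01],"turn": 0},
  {"linear": [0,0,-0.02],"turn": 0},
  {"linear": [0,0,-0.03],"turn": 0},
  {"linear": [0,0,-0.03],"turn": 0},
  {"linear": [0,0,-0.03],"turn": 0},
  {"linear": [0,0,-0.03],"turn": 0},
  {"linear": [0,0,-0.007],"turn": 0},
  {"linear": [0,0,0],"turn": 0},
])

```text
t: 6.85
ee_pos: [468.4, -279.3, 262.6]
orientation: [2.221, 2.219, 0.001]
ft_force: [0.1, -0.4, -2.9]
width: 17.9
grasp_force: 30.0
```

>>> arm_command([
  {"linear": [0.025,0.001,0],"turn": 0},
  {"linear": [0.04,0.0015,0],"turn": 0},
  {"linear": [0.04,0.0015,0],"turn": 0},
  {"linear": [0.04,0.0015,0],"turn": 0},
  {"linear": [0.04,0.0015,0],"turn": 0},
  {"linear": [0.04,0.0015,0],"turn": 0},
  {"linear": [0.04,0.0015,0],"turn": 0},
  {"linear": [0.04,0.0015,0],"turn": 0},
  {"linear": [0.04,0.0015,0],"turn": 0},
  {"linear": [0.04,0.0015,0],"turn": 0},
])

```text
t: 7.85
ee_pos: [481.6, 107.3, 259.7]
orientation: [-2.221, -2.219, 0.004]
ft_force: [0.8, 0.2, -2.4]
width: 17.5
grasp_force: 30.0
```

>>> arm_command([
  {"linear": [0.04,0.001,0],"turn": 0},
  {"linear": [0.03,0.001,0],"turn": 0},
  {"linear": [0.015,0,0],"turn": 0},
  {"linear": [0.01,0,0.01],"turn": 0},
  {"linear": [0,0,0.01],"turn": 0},
  {"linear": [0,0,0.008],"turn": 0},
  {"linear": [0,0,0],"turn": 0},
  {"linear": [0,0,0],"turn": 0},
  {"linear": [0,0,0],"turn": 0},
])

```text
t: 8.75
ee_pos: [485.4, 200.3, 234.0]
orientation: [2.224, 2.219, 0.001]
ft_force: [-0.0, 0.3, -2.3]
width: 17.6
grasp_force: 30.0
```

Run:
```python
from h import *
d=snap('wrist','w4.png');t=snap('top','t4.png');s=snap('side','s4.png');o=ctrl.get_obs();e=o['ee_pos'];print(e,o['ft_force'],o['width'],o['orientation'])
u,v=map(int,proj(d,(485,202.4,120)));print('w',u,v,u-40,v-45);a=cv2.resize(d['frame'][v-45:v+30,u-40:u+40],None,fx=5,fy=5,interpolation=cv2.INTER_CUBIC)
out=np.zeros((600,800,3),np.uint8);out[:375,:400]=a
for k,(q,x) in enumerate(((t,0),(s,400))):
    u,v=map(int,proj(q,(485,202.4,130)));u0=max(u-40,0);print(u0,v-30,'crop scale5')
    b=cv2.resize(q['frame'][v-30:v+15,u0:u0+80],None,fx=5,fy=5,interpolation=cv2.INTER_CUBIC);out[375:600,x:x+400]=b
cv2.imwrite('pics/c4.png',out)
print('pred tip/bore',proj(d,e-[0,0,99]),proj(d,(485.2,202.4,120)))
```

```text
[485.36469682 200.70893568 234.12935671] [-0.09471924  0.81128353 -2.01497807] 17.426941385748663 [2.22280109e+00 2.21957122e+00 1.26946967e-03]
w 319 196 279 151
216 209 crop scale5
212 141 crop scale5
pred tip/bore (np.float64(319.7704371628003), np.float64(203.42962792671128)) (np.float64(319.6271468669171), np.float64(196.09515434164103))
```

View pics/c4.png

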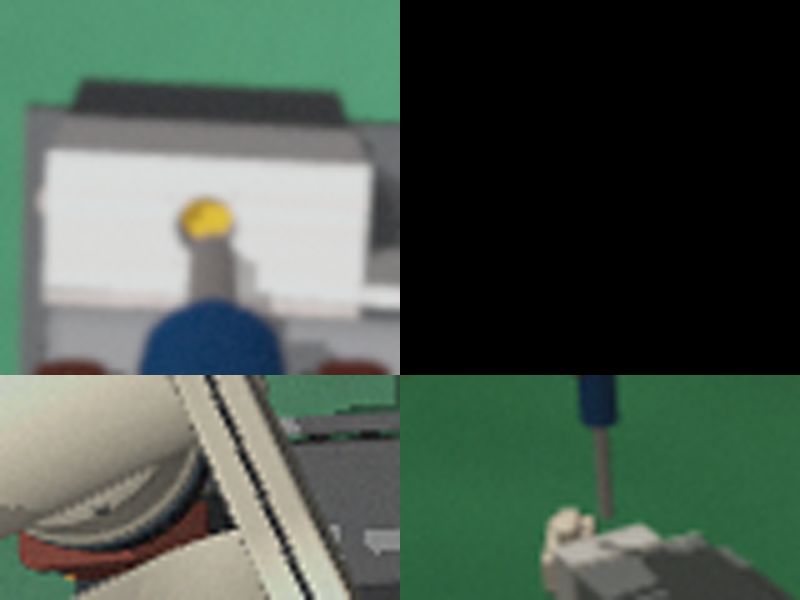

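The wrist crop shows the shank end at about (211,256) and the bore mouth at about (207,222). The side view shows the tip hanging just above the lug. I'll compute the offset.

Run:
```python
from h import *
d=load('w4.png')
print(ray(d,320,195,120),ray(d,320.8,201.8,135.1))
f=d['frame'].astype(int)
for v in range(188,216,1): print(v,[int(x) for x in f[v,306:336].sum(1)//3])
```

```text
[485.49418668 203.28059115 120.        ] [486.12844089 201.94583692 135.1       ]
188 [218, 218, 219, 218, 218, 218, 218, 218, 218, 217, 219, 218, 218, 217, 218, 217, 219, 219, 217, 216, 216, 217, 218, 218, 218, 218, 219, 218, 218, 218]
189 [217, 216, 217, 218, 216, 217, 216, 216, 218, 217, 215, 213, 211, 208, 208, 210, 213, 216, 215, 213, 212, 217, 218, 218, 217, 217, 217, 218, 217, 218]
190 [218, 217, 217, 217, 216, 216, 213, 213, 215, 214, 206, 194, 185, 178, 175, 183, 193, 204, 211, 212, 213, 215, 217, 218, 216, 217, 217, 218, 217, 217]
191 [218, 218, 219, 219, 219, 217, 215, 215, 213, 206, 188, 167, 149, 144, 147, 152, 166, 180, 197, 209, 215, 217, 217, 217, 217, 217, 216, 217, 217, 216]
192 [219, 219, 218, 219, 219, 218, 218, 216, 206, 185, 160, 138, 128, 135, 144, 149, 154, 166, 183, 203, 215, 218, 218, 218, 218, 217, 218, 218, 217, 217]
193 [219, 219, 219, 219, 219, 219, 218, 211, 191, 160, 133, 122, 126, 141, 152, 157, 156, 158, 175, 197, 211, 217, 219, 219, 218, 219, 220, 219, 219, 219]
194 [218, 218, 218, 218, 218, 218, 215, 204, 174, 139, 122, 123, 131, 143, 154, 156, 159
[... 2538 characters left out ...]
04]
211 [193, 194, 194, 193, 191, 193, 194, 192, 183, 166, 135, 106, 89, 82, 75, 73, 73, 73, 76, 87, 110, 135, 144, 147, 151, 151, 159, 182, 197, 197]
212 [167, 168, 170, 170, 170, 173, 170, 161, 142, 124, 98, 77, 67, 65, 60, 61, 59, 61, 60, 67, 84, 102, 113, 124, 136, 142, 151, 174, 191, 195]
213 [146, 147, 150, 148, 145, 142, 131, 112, 95, 79, 71, 61, 60, 59, 61, 62, 57, 54, 56, 57, 64, 69, 75, 92, 111, 123, 133, 151, 168, 177]
214 [147, 148, 145, 142, 132, 115, 93, 76, 64, 62, 59, 63, 54, 59, 60, 57, 58, 56, 57, 59, 56, 54, 56, 66, 77, 92, 102, 116, 129, 139]
215 [151, 150, 146, 133, 115, 89, 69, 65, 62, 60, 60, 58, 57, 60, 58, 57, 57, 58, 54, 56, 56, 56, 56, 55, 59, 69, 81, 95, 102, 112]
```

Run:
```python
from h import *
d=load('w4.png')
print(ray(d,319.5,196.2,120),ray(d,320.9,197.7,135.1)-[0,3.5,0])
```

```text
[485.10046817 202.31583098 120.        ] [486.21196765 201.57045364 135.1       ]
```

>>> arm_command([
  {"linear": [0.0007,-0.0011,0.004],"turn": 0},
  {"linear": [0,0,0.004],"turn": 0},
  {"linear": [0,0,0.003],"turn": 0},
  {"linear": [0,0,0],"turn": 0},
  {"linear": [0,0,0],"turn": 0},
  {"linear": [0,0,0],"turn": 0},
])

```text
t: 9.5
ee_pos: [484.0, 201.6, 222.7]
orientation: [2.222, 2.22, 0.0]
ft_force: [-0.4, -0.5, -2.0]
width: 17.3
grasp_force: 30.0
```

Run:
```python
from h import *
d=snap('wrist','w5.png');o=ctrl.get_obs();e=o['ee_pos'];print(e,o['ft_force'])
u,v=map(int,proj(d,(485,202.4,120)));print(u-25,v-22)
a=cv2.resize(d['frame'][v-22:v+18,u-25:u+25],None,fx=14,fy=14,interpolation=cv2.INTER_CUBIC);cv2.imwrite('pics/c5.png',a)
print('pred tip/bore',proj(d,e-[0,0,99]),proj(d,(485.1,202.3,120)))
```

```text
[484.08220478 201.6463126  222.78204511] [-0.62368147  0.39998672 -2.58130439]
296 179
pred tip/bore (np.float64(319.9409945838065), np.float64(203.88904074737647)) (np.float64(321.31728814184004), np.float64(201.67290629393912))
```

View pics/c5.png

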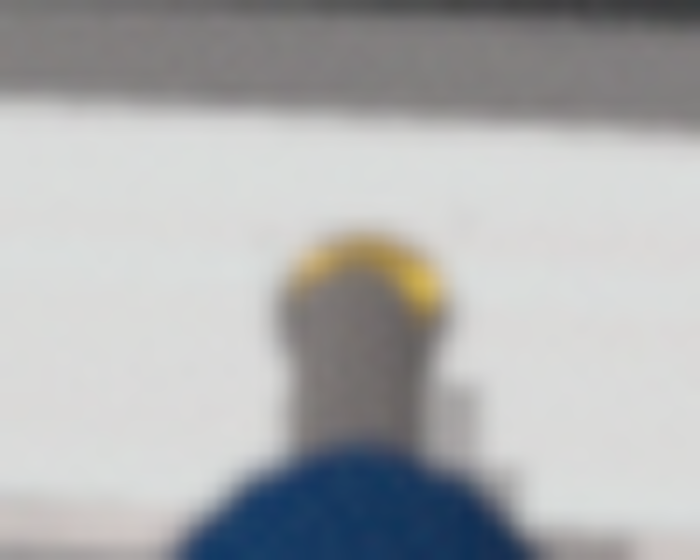

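The close crop shows the bore spanning columns 280–450 (centre about 366,320). The shank spans 295–428 with its tip at about (361,330), or about 311 once corrected for height. The two agree within 0.5 mm, so I'll nudge and descend gently.

>>> arm_command([
  {"linear": [-0.0003,0.0003,0.0],"turn": 0},
  {"linear": [0,0,0.001],"turn": 0},
  {"linear": [0,0,0.001],"turn": 0},
  {"linear": [0,0,0.001],"turn": 0},
  {"linear": [0,0,0.001],"turn": 0},
  {"linear": [0,0,0.0005],"turn": 0},
  {"linear": [0,0,0.0005],"turn": 0},
  {"linear": [0,0,0],"turn": 0},
])

```text
t: 10.35
ee_pos: [484.2, 201.3, 217.6]
orientation: [-2.222, -2.22, 0.0]
ft_force: [0.3, 0.1, -3.3]
width: 17.7
grasp_force: 30.0
```

>>> arm_command([
  {"linear": [0,0,0.0005],"turn": 0},
  {"linear": [0,0,0.0005],"turn": 0},
  {"linear": [0,0,0.0005],"turn": 0},
  {"linear": [0,0,0.0005],"turn": 0},
  {"linear": [0,0,0.0005],"turn": 0},
  {"linear": [0,0,0.0005],"turn": 0},
])

```text
t: 10.95
ee_pos: [484.3, 201.3, 214.6]
orientation: [2.223, 2.22, -0.0]
ft_force: [0.6, -0.0, -3.4]
width: 17.3
grasp_force: 30.0
```

The tip is in the bore with no load. Continuing to the pin.

>>> arm_command([
  {"linear": [0,0,0.0005],"turn": 0},
  {"linear": [0,0,0.0005],"turn": 0},
  {"linear": [0,0,0.0005],"turn": 0},
  {"linear": [0,0,0.0005],"turn": 0},
  {"linear": [0,0,0.0005],"turn": 0},
  {"linear": [0,0,0.0005],"turn": 0},
  {"linear": [0,0,0.0005],"turn": 0},
  {"linear": [0,0,0.0005],"turn": 0},
])

```text
t: 11.75
ee_pos: [484.3, 201.3, 210.6]
orientation: [-2.223, -2.22, 0.0]
ft_force: [0.2, -0.1, -1.4]
width: 17.6
grasp_force: 30.0
```

>>> arm_command([
  {"linear": [0,0,0.0005],"turn": 0},
  {"linear": [0,0,0.0005],"turn": 0},
  {"linear": [0,0,0.0005],"turn": 0},
  {"linear": [0,0,0.0005],"turn": 0},
  {"linear": [0,0,0.0005],"turn": 0},
  {"linear": [0,0,0.0005],"turn": 0},
  {"linear": [0,0,0.0005],"turn": 0},
  {"linear": [0,0,0.0005],"turn": 0},
])

```text
t: 12.55
ee_pos: [484.5, 201.5, 207.5]
orientation: [2.222, 2.22, 0.001]
ft_force: [-2.4, -0.7, 6.3]
width: 17.8
grasp_force: 30.0
```

In contact with the pin, about 9 N net. I'll press on slowly.

>>> arm_command([
  {"linear": [0,0,0.0006],"turn": 0},
  {"linear": [0,0,0.0006],"turn": 0},
  {"linear": [0,0,0.0006],"turn": 0},
  {"linear": [0,0,0.0006],"turn": 0},
  {"linear": [0,0,0.0006],"turn": 0},
  {"linear": [0,0,0.0006],"turn": 0},
  {"linear": [0,0,0.0006],"turn": 0},
  {"linear": [0,0,0.0006],"turn": 0},
  {"linear": [0,0,0.0006],"turn": 0},
  {"linear": [0,0,0.0006],"turn": 0},
])

```text
t: 13.55
ee_pos: [484.5, 201.4, 201.7]
orientation: [2.222, 2.22, 0.001]
ft_force: [-3.0, -0.6, 8.4]
width: 17.4
grasp_force: 30.0
```

Run:
```python
from h import *
o=ctrl.get_obs();print(o['ee_pos'],o['ft_force'],o['moment'])
```

```text
[484.50501815 201.44675675 201.6590835 ] [-2.99464009 -0.58557668  8.38569041] [-0.23897341  0.8017636  -0.02005079]
```

>>> arm_command([
  {"linear": [0,-0.0003,0.0006],"turn": 0},
  {"linear": [0,0,0.0006],"turn": 0},
  {"linear": [0,0,0.0006],"turn": 0},
  {"linear": [0,0,0.0006],"turn": 0},
  {"linear": [0,0,0.0006],"turn": 0},
  {"linear": [0,0,0.0006],"turn": 0},
  {"linear": [0,0,0.0006],"turn": 0},
  {"linear": [0,0,0.0006],"turn": 0},
  {"linear": [0,0,0.0006],"turn": 0},
  {"linear": [0,0,0.0006],"turn": 0},
])

```text
t: 14.55
ee_pos: [484.4, 201.5, 195.7]
orientation: [2.222, 2.22, 0.002]
ft_force: [-1.8, -1.6, 8.4]
width: 17.2
grasp_force: 30.0
```

>>> arm_command([
  {"linear": [0,0,0.0006],"turn": 0},
  {"linear": [0,0,0.0006],"turn": 0},
  {"linear": [0,0,0.0006],"turn": 0},
  {"linear": [0,0,0.0006],"turn": 0},
  {"linear": [0,0,0.0006],"turn": 0},
  {"linear": [0,0,0.0006],"turn": 0},
  {"linear": [0,0,0.0006],"turn": 0},
  {"linear": [0,0,0.0006],"turn": 0},
  {"linear": [0,0,0.0006],"turn": 0},
  {"linear": [0,0,0.0006],"turn": 0},
])

```text
t: 15.55
ee_pos: [484.4, 201.5, 189.7]
orientation: [2.222, 2.22, 0.002]
ft_force: [-2.1, -1.3, 8.1]
width: 17.4
grasp_force: 30.0
```

>>> arm_command([
  {"linear": [0,0,0.0006],"turn": 0},
  {"linear": [0,0,0.0006],"turn": 0},
  {"linear": [0,0,0.0006],"turn": 0},
  {"linear": [0,0,0.0006],"turn": 0},
  {"linear": [0,0,0.0006],"turn": 0},
  {"linear": [0,0,0.0006],"turn": 0},
  {"linear": [0,0,0.0006],"turn": 0},
  {"linear": [0,0,0.0006],"turn": 0},
  {"linear": [0,0,0.0006],"turn": 0},
  {"linear": [0,0,0],"turn": 0},
])

```text
t: 16.55
ee_pos: [484.4, 201.5, 184.2]
orientation: [2.222, 2.22, 0.002]
ft_force: [-1.3, -0.8, 6.3]
width: 18.0
grasp_force: 30.0
```

>>> arm_command([
  {"linear": [0,0,0],"turn": 0},
  {"linear": [0,0,-0.002],"turn": 0},
  {"linear": [0,0,-0.004],"turn": 0},
  {"linear": [0,0,-0.006],"turn": 0},
  {"linear": [0,0,-0.008],"turn": 0},
  {"linear": [0,0,-0.008],"turn": 0},
  {"linear": [0,0,-0.008],"turn": 0},
  {"linear": [0,0,-0.008],"turn": 0},
  {"linear": [0,0,0],"turn": 0},
  {"linear": [0,0,0],"turn": 0},
])

```text
t: 17.55
ee_pos: [484.0, 201.3, 227.5]
orientation: [2.222, 2.22, 0.001]
ft_force: [-0.4, -0.2, -2.8]
width: 18.0
grasp_force: 30.0
```

Run:
```python
from h import *
d=snap('wrist','w6.png');s=snap('side','s6.png');o=ctrl.get_obs();e=o['ee_pos'];print(e,o['ft_force'])
u,v=map(int,proj(d,(485,202.4,120)))
a=cv2.resize(d['frame'][v-30:v+30,u-40:u+40],None,fx=5,fy=5,interpolation=cv2.INTER_CUBIC)
u,v=map(int,proj(s,e-[0,0,50]));print(u,v)
b=cv2.resize(s['frame'][max(v-30,0):max(v-30,0)+60,u-40:u+40],None,fx=5,fy=5,interpolation=cv2.INTER_CUBIC)
cv2.imwrite('pics/c6.png',np.hstack([a,b]));print('tip pred',proj(s,e-[0,0,99]),max(v-30,0),u-40)
```

```text
[483.68506346 201.20020901 226.9814817 ] [ 0.22856042 -0.5905583  -3.19652917]
251 153
tip pred (np.float64(252.44442466730987), np.float64(172.35437425286798)) 123 211
```

View pics/c6.png

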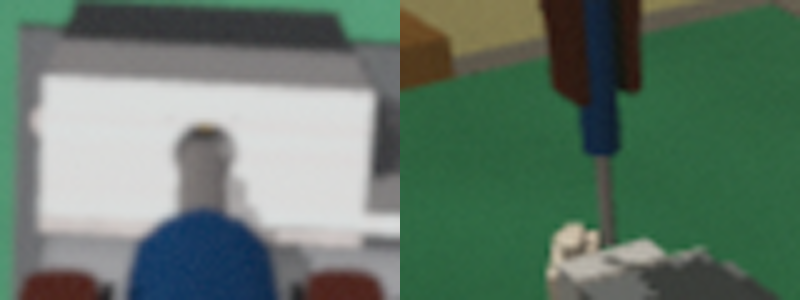

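The crop shows the pin sunk deep, with the bore dark at (205,150) and a sliver of brass. In the side view the tip is where predicted, so the grip hasn't slipped and the pin is about 34 mm down. Returning to the block.

>>> arm_command([
  {"linear": [0,0,-0.015],"turn": 0},
  {"linear": [0,0,-0.02],"turn": 0},
  {"linear": [-0.025,-0.001,0],"turn": 0},
  {"linear": [-0.04,-0.0015,0],"turn": 0},
  {"linear": [-0.04,-0.0015,0],"turn": 0},
  {"linear": [-0.04,-0.0015,0],"turn": 0},
  {"linear": [-0.04,-0.0015,0],"turn": 0},
  {"linear": [-0.04,-0.0015,0],"turn": 0},
  {"linear": [-0.04,-0.0015,0],"turn": 0},
  {"linear": [-0.04,-0.0015,0],"turn": 0},
])

```text
t: 18.65
ee_pos: [471.6, -105.2, 261.9]
orientation: [-2.222, -2.22, 0.0]
ft_force: [1.1, -0.1, -2.5]
width: 17.6
grasp_force: 30.0
```

>>> arm_command([
  {"linear": [-0.04,-0.0015,0],"turn": 0},
  {"linear": [-0.04,-0.0015,0],"turn": 0},
  {"linear": [-0.04,-0.0009,0],"turn": 0},
  {"linear": [-0.035,0,0],"turn": 0},
  {"linear": [-0.015,0,0],"turn": 0},
  {"linear": [-0.0054,0,0.02],"turn": 0},
  {"linear": [0,0,0.03],"turn": 0},
  {"linear": [0,0,0.03],"turn": 0},
  {"linear": [0,0,0.01],"turn": 0},
  {"linear": [0,0,0],"turn": 0},
])

```text
t: 19.65
ee_pos: [467.2, -278.0, 170.8]
orientation: [-2.219, -2.218, 0.001]
ft_force: [-0.1, 0.1, -2.3]
width: 17.7
grasp_force: 30.0
```

>>> arm_command([
  {"linear": [0,0,0],"turn": 0},
  {"linear": [0,0,0],"turn": 0},
])

```text
t: 19.85
ee_pos: [469.0, -279.4, 173.8]
orientation: [2.221, 2.219, 0.001]
ft_force: [0.4, 0.1, -2.2]
width: 17.4
grasp_force: 30.0
```

>>> arm_command([
  {"linear": [0.0002,-0.0004,0.008],"turn": 0},
  {"linear": [0,0,0.006],"turn": 0},
  {"linear": [0,0,0.002],"turn": 0},
  {"linear": [0,0,0.002],"turn": 0},
  {"linear": [0,0,0.002],"turn": 0},
  {"linear": [0,0,0.002],"turn": 0},
  {"linear": [0,0,0.002],"turn": 0},
  {"linear": [0,0,0],"turn": 0},
])

```text
t: 20.65
ee_pos: [467.6, -278.8, 148.0]
orientation: [-2.222, -2.22, 0.0]
ft_force: [0.3, 0.6, -2.0]
width: 17.4
grasp_force: 30.0
```

The tip is in the hole with no load. Lowering the rest of the way.

>>> arm_command([
  {"linear": [0,0,0.005],"turn": 0},
  {"linear": [0,0,0.006],"turn": 0},
  {"linear": [0,0,0.006],"turn": 0},
  {"linear": [0,0,0.006],"turn": 0},
  {"linear": [0,0,0.006],"turn": 0},
  {"linear": [0,0,0.006],"turn": 0},
  {"linear": [0,0,0.003],"turn": 0},
  {"linear": [0,0,0.002],"turn": 0},
  {"linear": [0,0,0.001],"turn": 0},
  {"linear": [0,0,0],"turn": 0},
])

```text
t: 21.65
ee_pos: [467.7, -278.9, 107.3]
orientation: [2.222, 2.22, 0.0]
ft_force: [-1.1, -0.0, -2.1]
width: 17.6
grasp_force: 30.0
```

>>> arm_command([
  {"linear": [0,0,0.001],"turn": 0},
  {"linear": [0,0,0.0005],"turn": 0},
  {"linear": [0,0,0.0005],"turn": 0},
  {"linear": [0,0,0],"turn": 0},
])

```text
t: 22.05
ee_pos: [467.7, -278.9, 105.3]
orientation: [2.222, 2.22, 0.0]
ft_force: [0.6, -0.3, -2.1]
width: 17.7
grasp_force: 30.0
```

Not seated yet (the tool still carries 2 N), and about 0.5 mm remains. I'll ease down, open and rise.

>>> arm_command([
  {"linear": [0,0,0.0005],"turn": 0},
  {"linear": [0,0,0.0003],"turn": 0},
  {"linear": [0,0,0.0003],"turn": 0},
  {"linear": [0,0,0],"turn": 0},
])

```text
t: 22.45
ee_pos: [467.8, -278.9, 104.6]
orientation: [2.222, 2.22, 0.0]
ft_force: [-1.6, 1.3, 5.4]
width: 17.5
grasp_force: 30.0
```

>>> arm_command([
  {"linear": [0,0,0],"turn": 0},
  {"linear": [0,0,0],"turn": 0},
  {"linear": [0,0,0],"turn": 0},
  {"linear": [0,0,0],"turn": 0},
  {"linear": [0,0,0],"turn": 0},
  {"linear": [0,0,0],"turn": 0},
  {"linear": [0,0,0],"turn": 0},
  {"linear": [0,0,0],"turn": 0},
], jaw=1)

```text
t: 23.25
ee_pos: [467.7, -278.9, 104.2]
orientation: [2.222, 2.22, 0.0]
ft_force: [0.6, 0.1, -0.1]
width: 78.2
grasp_force: 0.0
```

>>> arm_command([
  {"linear": [0,0,-0.01],"turn": 0},
  {"linear": [0,0,-0.03],"turn": 0},
  {"linear": [0,0,-0.03],"turn": 0},
  {"linear": [0,0,-0.03],"turn": 0},
  {"linear": [0,0,-0.03],"turn": 0},
  {"linear": [-0.03,0,-0.03],"turn": 0},
  {"linear": [-0.03,0,0],"turn": 0},
  {"linear": [0,0,0],"turn": 0},
  {"linear": [0,0,0],"turn": 0},
])

```text
t: 24.15
ee_pos: [467.2, -338.9, 264.4]
orientation: [-2.224, -2.219, -0.0]
ft_force: [-0.4, 0.1, -0.1]
width: 87.7
grasp_force: 0.0
```

Run:
```python
from h import *
s=snap('side','s7.png');w=snap('wrist','w7.png')
a=cv2.resize(s['frame'][250:370,340:440],(400,480),interpolation=cv2.INTER_CUBIC)
b=cv2.resize(w['frame'][40:232,240:400],(400,480),interpolation=cv2.INTER_CUBIC)
cv2.imwrite('pics/c7.png',np.hstack([a,b]));print(ctrl.get_obs()['ee_pos'])
s1=load('side1.png');print(np.abs(s1['frame'][265:360,375:415].astype(int)-s['frame'][265:360,375:415]).mean())
```

```text
[ 467.12900356 -337.93541496  263.79327691]
8.74736842105263
```

View pics/c7.png

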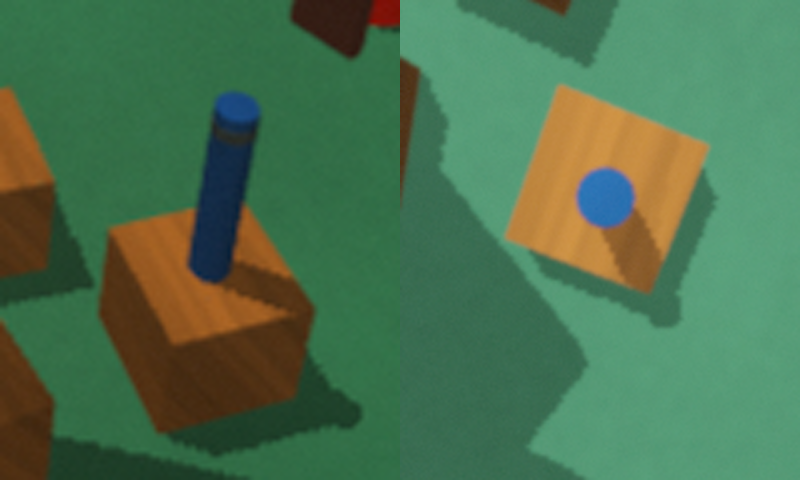

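The punch stands upright with its shoulder on the block: head at crop (237,108), foot at (212,272), just as at the start. The gripper is clear, so I'm handing in.

```bash
python3 -c "
from workcell import ctrl; print(ctrl.close_job())"
```

```text
the job is handed in; nothing more can be done
None
```

The job is handed in, with no verdict returned: the pin is pressed about 34 mm down (worked out from the arm's position, clear needs 28 mm), pressing force readings stayed near 11 N, and the punch is back upright in its block, released at about 24 s of the 72 s allowed.

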